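# Clamp a neck block blank in the swing-bar jig

### The job

Clamp the drilled neck block blank in the plywood swing-bar jig: set it flat in the low three-sided nest with its long sides along the fence and let go, then push the free end of the long bar round its pin until the bar is right against the steel stop post and has the block against the fence. Then push the locking slide fully home so that its nose traps the end of the bar, and only then turn the knob on the slide clockwise as far as it goes. Leave the other loose things on the bench where they are.

Things in the scene. Friction and masses are not known exactly. Their poses are not given: they have to be found in the camera images.
- jig: Clamping jig fixed to the bench: plywood board 335 x 165 mm, 16 mm thick. Origin on its underside; the board spans x -195 to 140, y -100 to 65 mm. +x runs along the closed bar from the locking slide to the pivot pin (roughly away from the robot; the jig is turned a little), +y is the side to which the bar opens, z up. All points of the jig share its axes.
- nest (a point): Where the seated block's underside centre belongs, on the board's top (jig x 35, y -34, z 16 mm). A dark fence strip along jig x, 10 mm high, 22 mm wide, 112 mm long, has its face 22 mm to -y of here; two end ribs, 8 mm high, have inner faces 41 mm to +x and -x of here. Open toward +y. The 66 mm block has 8 mm of play each way in x; the bar pushes it the last bit to the fence.
- stop_post (a point): Top centre of the steel stop post, 12 mm across, 40 mm high above the board (56 mm above the bench), at jig x -40, y -18 mm. The closed bar lies against its +y side.
- pin (a point): The bar's pivot axis (vertical) at the board's top: jig x 125, y 0 mm. The pin's head rises to 58 mm above the bench.
- bar (a joint): Angle of the swing bar about the pin, rad. 0 = closed, on the stop post, pointing along the jig's -x; positive = open, free end toward jig +y (at angle a it points from the pin along (-cos a, sin a) in jig x, y); limit 1.1. About 0.2 N m of friction; it stays where left. Pale wooden bar, 24 mm wide, 216 mm from pin to free end, its underside 30 and top 50 mm above the bench.
- bar_end (a point): Point on the bar's middle line, 200 mm from the pin's axis and 16 mm from the free end, at half the bar's height (40 mm above the bench). Its x axis points along the bar to the pin.
- slide (a joint): Travel of the locking slide along jig +x, m: 0 = drawn back, 0.040 = fully home (hard end). Brown wooden block 50 x 48 x 32 mm between two aluminium rails at the jig's end nearest the robot, its middle at jig x = -160 mm + travel, y 4 mm, top 50 mm above the bench. About 2.5 N of friction; it stays where left. It may be pushed by its knob.
- slide_nose (a point): Foremost top point of the slide's nose, a finger 11 mm wide that juts 28 mm from the slide toward jig +x, on its +y side. With the slide home it lies along the opening side of the closed bar's end, with 4 mm of play, so that the bar cannot open.
- knob (a joint): Turn of the clamp knob on top of the slide, rad; grows clockwise seen from above; 0 = loose, 1.35 = tight (hard end). It starts between 0 and 0.25. Friction 0.06 N m.
- knob_grip (a point): Middle of the knob's dark steel wing, 73 mm above the bench, over the middle of the slide, with which it moves. The wing is 48 mm long along this point's x, 14 mm thick along its y, and spans 60 to 86 mm above the bench. Its x lies along the jig's x at knob angle 0 and turns with the knob.
- neck_block: The neck block blank: a reddish-brown wooden block with a drilled hole on top, 66 (its x) x 42 (its y) x 36 mm high, 75 g, loose on the bench to the right of the jig. Origin at the centre of its underside.
- cork_block: Bystander: a tan cork block with rounded edges, 55 x 86 x 32 mm, loose on the bench. Origin at the centre of its underside.
- sanding_block: Bystander: a stepped wooden sanding block, 35 x 80 x 36 mm, loose on the bench. Origin at the centre of its underside.
- try_square: Bystander: a try square with wooden stock and steel blade, 110 x 180 x 14 mm, lying on the bench. Origin at the centre of its underside.
Not all that is in view belongs to the job. What is shaped like the neck_block but green, orange or red is not meant.

How it is judged:
On the way, in this order (a step that is already met when the one before it is completed fails the run):
1. the neck block stands flat in the nest, within 22 mm of the fence, and is let go (angle between neck_block's own z axis and vertical below 0.08 rad and z of neck_block in the frame of jig between 0.012 and 0.021 m and x of neck_block in the frame of jig between 0.024 and 0.046 m and y of neck_block in the frame of jig between -0.04 and -0.012 m and angle between the x axis of neck_block and the x axis of jig, either way round below 0.25 rad and contact force between the fingers and neck_block below 0.3 N), for 0.2 s.
2. the bar is against the stop post (value of joint bar below 0.02 rad), for 0.2 s.
3. the slide is home, its nose trapping the bar (value of joint bar below 0.02 rad and value of joint slide above 0.036 m), for 0.2 s.
4. the knob is turned tight (all of step 3 and value of joint knob above 1.1 rad), for 0.2 s.
At the end, for the whole second after the job is handed in: The block stands flat and at rest in the nest between the ribs, within 11 mm of the nest's middle along the fence, within 4 mm of its place across it, square to within 0.08 rad; the bar is within 0.02 rad of the stop; the slide is at least 36 mm home; the knob is turned past 1.1 rad (all of step 4 and angle between neck_block's own z axis and vertical below 0.08 rad and z of neck_block in the frame of jig between 0.012 and 0.021 m and x of neck_block in the frame of jig between 0.024 and 0.046 m and y of neck_block in the frame of jig between -0.038 and -0.03 m and angle between the x axis of neck_block and the x axis of jig, either way round below 0.08 rad and linear speed of neck_block below 0.01 m/s); the robot touches nothing.
It fails at once if another loose thing on the bench is shifted more than 30 mm (distance of any of cork_block, sanding_block, try_square from where it was at the start of the episode above 0.03 m).
It also fails if it takes over 64 s, if anything falls off the work surface, if the arm or the gripper's body presses on something with over 40 N, if the wrist force passes 120 N, or if a joint passes its speed limit or range.

### The arm

A 6-joint arm with a two-finger parallel gripper is mounted at the origin on a cart in front of the work surface, level with it; the furniture and walls round the work are solid. World frame = base frame: x ahead of the robot, y to its left, z up, the work surface at z = 0. Lengths are in m, angles in rad, forces in N, time in s.
With the tool pointing down it reaches from about 0.3 to 0.775 m from the base axis. Payload 14.6 kg.
Tool frame: the origin (TCP) lies midway between the tips of the shut fingers; the grasp point (between the pads) lies 19 mm behind it (ctrl.grip_depth is the z of the grasp point in the tool frame, in m); z points along the fingers, y is the line along which they close (so a half turn about z gives the same grasp; the last joint's range is limited). The gripper opens to 94 mm and grips with 3 to 60 N. Pads are 16 mm wide; open, the fingers measure 119 mm over their backs; the gripper's body (75 mm by 177 mm) begins 78 mm behind the grasp point.
Start: joints at [1.209, 0.3, 1.521, -0, 1.321, -0.067], TCP at [0.16, 0.526, 0.205] pointing down, gripper open.
Joint ranges: [-3.03, 3.03], [-0.79, 2.21], [0.23, 2.52], [-1.04, 4.18], [0, 3.07], [-2.55, 2.55]. Speed limits (rad/s): [2.22, 2.22, 2.57, 3.14, 3.14, 3.14].

### API

Orientations are given as [roll, pitch, yaw] about the fixed x, y, z axes, in that order (R = Rz(yaw) Ry(pitch) Rx(roll)).
In Python, from station import ctrl gives the robot as it stands. The module is installed in compiled form; this text tells all that it offers.
- The arm moves only by the tool carry_out, never from a script. Its argument "commands" is a list of rows, each a list of 3 entries, a list of its own where there are three numbers: the closure, from 0 (fully open) to 1 (shut), then the shift along the tool's x, y, z in mm, then the turn, a rotation vector about the tool's x, y, z in rad. In form: [[gripper, [tx, ty, tz], [wx, wy, wz]], ...]. A call has 1 to 10 rows; each row shifts and turns the commanded pose from where the row before left it, along the tool's axes as they then stand; what a row does not reach is not made up. A row lasts 1/8 s, in which the tool goes at most 62.5 mm and 10.7 degrees, less where a joint would pass 70% of its speed; a pose out of reach is approached as far as the arm can. A call with a gripper value outside its range is refused whole. The fingers move at their own pace and stop on an object; "squeeze" is the grip in N (left out, the last holds). Time passes only in rows, so rows that do not move let the fingers close. It gives the time, the measured TCP pose, the force, the opening and the grip force at its end, in the units of the state.
- ctrl.get_obs(): the state, without advancing time (a new reading comes with each control period).
- ctrl.camera(name): name is "scene" or "side" or "wrist"; returns a dict with "img" (400x640x3 uint8, blue, green, red), "camera_matrix" (3x3 intrinsics, pixels), "rvec" (rotation vector, rad) and "tvec" (3), from world to camera coordinates, as OpenCV has them. Camera axes: x right, y down, z forward; pixel columns grow to the right and rows downward; lengths in m; the calibration is good to about 2 mm. A picture is of the moment at which its call begins. There is no depth.
- ctrl.hand_in(): hands the job in; it is judged then, once.
Trained networks look in the newest picture that a camera, given by its name, has taken for a name from the list of things; names that differ only in an ending like _2 or _b are one class to them, and where a whole thing is asked for, a point or a joint stands for the part that bears it (a point fixed in the world has none). Each returns a list of dicts, best first, with "score" (0 to 1); they miss things now and then, are a little off and sometimes report something else, mostly with a low value. They report only what shows in the picture. A call takes as long as a camera call. They do not tell look-alikes from the thing itself.
- ctrl.outline_of(thing, camera): "region" (400x640 bool, what is visible of it).
- ctrl.place_of(thing, camera): "at" ([x, y, z] in m, in world coordinates, good to about 4 mm: a listed point, or the origin of a listed thing).
The state is a dict: "time_s": time; "qpos": joint angles; "joint_vel": joint speeds; "tau": joint torques, N m; "ee_pos": TCP position; "eef_rot": TCP orientation; "force": force on the tool from outside, world axes, zero at the start; "moment": the same for the moment, N m; "grip_width": finger opening in m; "grip_force": force on a finger pad.
Only numpy, scipy, OpenCV 4.12 (cv2) and the standard library are available. Lean on these libraries where they do the work, as an engineer would, in place of code of your own. Each camera call takes 0.05 s, during which the arm holds its last target. There are 200 camera calls.

## Working session

There is one attempt and no reset: what is moved stays moved. The work goes in short steps, Python scripts to look and compute and a tool call to move; the robot and the scene stay as the last step left them, time stands still between calls to the robot, and variables do not carry over. Pictures are saved under pics/ and viewed, at most 10 in all, crops included, and the job is handed in when it is done.

Besides the shell and the picture viewer there is one more tool, called after "Request:" by a JSON object that holds its "fn" and its "kwargs", one argument or row to a line. carry_out: Moves the arm, as the interface text tells. Its arguments: {"type":"object","properties":{"commands":{"type":"array","items":{"type":"array"}},"squeeze":{"type":"number"}},"required":["commands"]}

```bash
mkdir -p pics
cat > h.py <<'E'
from station import ctrl
import numpy as np, cv2
def snap(c,n=None):
    d=ctrl.camera(c)
    if n: cv2.imwrite(f'pics/{n}.png',d['img'])
    return d
def proj(d,P):
    return cv2.projectPoints(np.float64(P).reshape(-1,1,3),d['rvec'],d['tvec'],d['camera_matrix'],None)[0].reshape(-1,2)
def ray(d,uv,z):
    R=cv2.Rodrigues(d['rvec'])[0];c=-R.T@np.ravel(d['tvec'])
    v=R.T@np.linalg.inv(d['camera_matrix'])@np.array([uv[0],uv[1],1.]);return c+v*(z-c[2])/v[2]
E
python3 - <<'E'
from h import *
o=ctrl.get_obs();print(o['ee_pos'],o['eef_rot'],o['force'])
for c in('scene','side'):
    d=snap(c,c+'0')
    for t in['jig','nest','stop_post','pin','bar_end','slide_nose','knob_grip','neck_block','cork_block','sanding_block','try_square']:
        for r in ctrl.place_of(t,c)[:3]:
            print(c,t,round(r['score'],2),np.round(r['at'],4),proj(d,r['at'])[0].round())
E
```

```text
[0.15971057 0.52604152 0.20490373] [-3.14048316e+00 -9.69319783e-05  2.84678557e+00] [ 0.30563619 -0.76362089 -0.56387355]
scene jig 0.78 [ 0.6186  0.0894 -0.0026] [288. 192.]
scene nest 0.68 [ 0.4747 -0.3429 -0.0036] [374. 246.]
scene nest 0.66 [0.6483 0.0533 0.0171] [300. 187.]
scene stop_post 0.74 [0.5765 0.0767 0.0544] [285. 185.]
scene pin 0.92 [0.7411 0.0722 0.014 ] [307. 177.]
scene bar_end 0.96 [0.6265 0.2333 0.0368] [259. 174.]
scene slide_nose 0.59 [0.5225 0.1248 0.0526] [266. 189.]
scene knob_grip 0.5 [0.4657 0.1172 0.0743] [258. 191.]
scene neck_block 0.8 [ 0.5834 -0.3411  0.0023] [385. 228.]
scene neck_block 0.72 [ 0.4243 -0.2083  0.0029] [331. 240.]
scene neck_block 0.61 [ 0.5366 -0.2266  0.0041] [350. 225.]
scene cork_block 0.67 [0.4485 0.3026 0.0028] [218. 196.]
scene sanding_block 0.84 [ 0.3853 -0.4946  0.0034] [408. 276.]
scene sanding_block 0.35 [0.4638 0.1193 0.0733] [258. 192.]
scene try_square 0.54 [0.4503 0.3048 0.004 ] [218. 196.]
side jig 0.91 [ 6.181e-01  9.280e-02 -1.000e-04] [318. 191.]
side nest 0.65 [0.6513 0.0568 0.0183] [330. 190.]
side stop_post 0.72 [0.5758 0.0758 0.0605] [307. 178.]
side pin 0.36 [0.4669 0.1205 0.0709] [273. 172.]
side bar_end 0.73 [0.6281 0.2363 0.0416] [313. 165.]
side bar_end 0.41 [ 4.741e-01 -3.470e-01 -4.000e-04] [297. 265.]
side slide_nose 0.6 [0.5158 0.1286 0.0503] [287. 176.]
side knob_grip 0.41 [0.4661 0.1206 0.0704] [273. 172.]
side knob_grip 0.34 [0.7439 0.0723 0.0193] [355. 186.]
side neck_block 0.91 [ 0.5872 -0.3389 -0.0029] [339. 260.]
side neck_block 0.91 [ 5.450e-01 -1.023e-01 -2.000e-04] [307. 219.]
side neck_block 0.83 [ 4.740e-01 -3.511e-01 -1.000e-04] [297. 266.]
side cork_block 0.48 [0.4443 0.3018 0.0006] [262. 172.]
side cork_block 0.24 [ 4.766e-01 -3.484e-01  3.000e-04] [298. 265.]
side sanding_block 0.73 [ 0.6172  0.0916 -0.0012] [318. 191.]
```

Run:
```python
import cv2
for c,(x,y,w,h) in {'scene':(190,130,260,190),'side':(220,120,200,170)}.items():
    i=cv2.imread(f'pics/{c}0.png')[y:y+h,x:x+w]
    cv2.imwrite(f'pics/{c}0c.png',cv2.resize(i,None,fx=3,fy=3,interpolation=cv2.INTER_CUBIC))
```

```text
(no output)
```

View pics/scene0c.png

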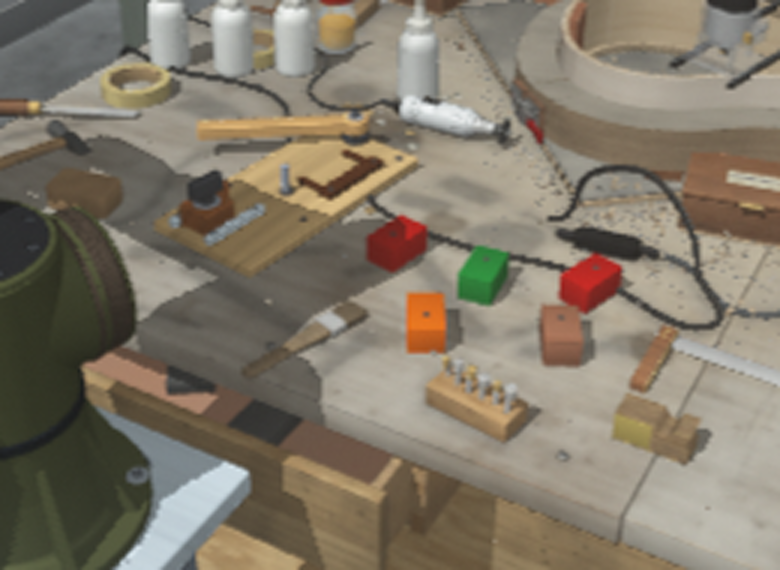

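View pics/side0c.png

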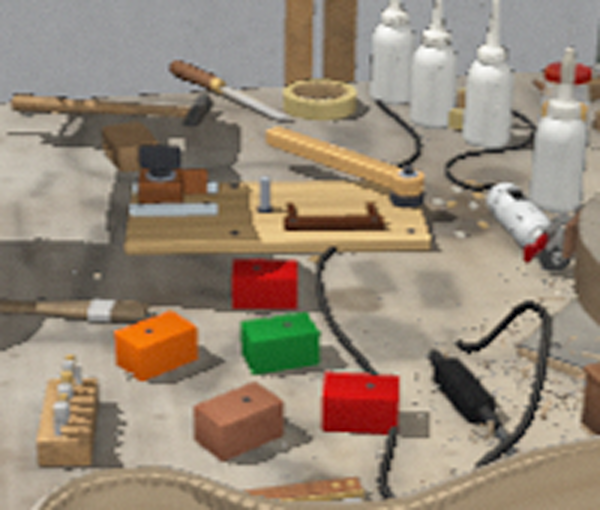

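The reddish-brown block in the scene picture is at about (377,241), and in the side picture at (300,260). Its look-alikes in the scene picture are red (322,211), green (350,221), red (387,224) and orange (332,237). Only the block at (377,241), about (0.474,-0.347), is reddish-brown wood with a drilled hole.

```bash
cat >> h.py <<'E'
from scipy.optimize import minimize
def box_mask(d,x,y,yaw,z0,S=(.066,.042,.036)):
    c,s=np.cos(yaw),np.sin(yaw)
    P=[[x+c*a-s*b,y+s*a+c*b,z] for a in(-S[0]/2,S[0]/2) for b in(-S[1]/2,S[1]/2) for z in(z0,z0+S[2])]
    h=cv2.convexHull(np.float32(proj(d,P)));m=np.zeros((400,640),np.uint8)
    cv2.fillConvexPoly(m,np.int32(np.round(h*16)),1,shift=4);return m>0
def fit_box(views,p0,z0,yaws=np.arange(0,np.pi,.15)):
    f=lambda p:-sum((lambda a:(a&r).sum()/(a|r).sum())(box_mask(d,*p,z0)) for d,r in views)
    best=None
    for w in yaws:
        r=minimize(f,[*p0,w],method='Nelder-Mead',options=dict(initial_simplex=np.array([[*p0,w]]*4)+np.vstack([[0,0,0],np.diag([.006,.006,.15])]),xatol=1e-4,fatol=1e-4))
        if best is None or r.fun<best.fun:best=r
    return best.x,best.fun/len(views)
def mask_at(t,c,d,P):
    uv=proj(d,P)[0]
    L=[r for r in ctrl.outline_of(t,c)]
    L.sort(key=lambda r:np.linalg.norm(np.argwhere(r['region'])[:,::-1].mean(0)-uv))
    return L[0]['region']
E
python3 - <<'E'
from h import *
V=[]
for c in('scene','side'):
    d=snap(c);V.append((d,mask_at('neck_block',c,d,[.474,-.347,.018])))
print('block',fit_box(V,[.474,-.347],0))
J=np.array([[0,0],[35,-34],[-40,-18],[125,0],[-160,4],[-107,22.5]])/1e3
W=np.array([[.6184,.0911],[.6498,.055],[.5762,.0763],[.7411,.0722],[.466,.119],[.519,.1267]])
f=lambda p:((np.c_[p[0]+np.cos(p[2])*J[:,0]-np.sin(p[2])*J[:,1],p[1]+np.sin(p[2])*J[:,0]+np.cos(p[2])*J[:,1]]-W)**2).sum()
p=minimize(f,[.618,.091,-.15],method='Nelder-Mead',options=dict(xatol=1e-6,fatol=1e-10)).x
print('jig',p,(f(p)/6)**.5)
E
```

```text
block (array([ 0.47878653, -0.34737244,  0.50719805]), np.float64(-0.9234485709736486))
jig [ 0.61994158  0.09066604 -0.14698281] 0.0028209273848432245
```

```bash
cat >> h.py <<'E'
from scipy.spatial.transform import Rotation as Ro
def rows(wps,grip,step=50,dig=0):
    """tool-down waypoints (x,y,z,yaw[,n]) -> rounded rows from the current pose; yaw not wrapped"""
    o=ctrl.get_obs();p=np.array(o['ee_pos'])*1e3;R=Ro.from_euler('xyz',o['eef_rot']);yaw=o['eef_rot'][2];out=[]
    for w in wps:
        t=np.array(w[:3])*1e3;dy=w[3]-yaw
        n=w[4] if len(w)>4 else int(max(np.ceil(np.linalg.norm(t-p)/step),np.ceil(abs(dy)/.18),1))
        for k in range(n):
            f=n-k
            tgt=Ro.from_euler('xyz',[np.pi,0,yaw+(w[3]-yaw)/f])
            v=np.round((R.inv()*tgt).as_rotvec(),3)
            s=np.round(R.inv().apply((t-p)/f),dig)
            p=p+R.apply(s);R=R*Ro.from_rotvec(v);yaw=yaw+(w[3]-yaw)/f
            out.append([grip,[float(a)+0 for a in s],[float(a)+0 for a in v]])
    print(str(out).replace('.0,',',').replace('.0]',']').replace('-0,','0,').replace('-0]','0]'),len(out))
def J(x,y,p=(.61994,.09067,-.14698)):
    c,s=np.cos(p[2]),np.sin(p[2]);return p[0]+(c*x-s*y)/1e3,p[1]+(s*x+c*y)/1e3
E
python3 -c "
from h import *
rows([(.40,.10,.22,1.6),(.465,-.335,.20,.507)],0)"
```

```text
[[0, [-35, -34, -1], [0, 0, 0.125]], [0, [-39, -29, -2], [0, 0, 0.124]], [0, [-43, -24, -1], [0, 0, 0.125]], [0, [-45, -19, -2], [0, 0, 0.125]], [0, [-47, -13, -1], [0, 0, 0.124]], [0, [-49, -7, -2], [0, 0, 0.125]], [0, [-49, 0, -1], [0, 0, 0.125]], [0, [-49, 6, -2], [0, 0, 0.124]], [0, [-47, 11, -1], [0, 0, 0.125]], [0, [-46, 17, -2], [0, 0, 0.125]], [0, [-48, 6, 2], [0, 0, 0.121]], [0, [-48, 12, 2], [0, 0, 0.122]], [0, [-46, 17, 2], [0, 0, 0.121]], [0, [-43, 23, 2], [0, 0, 0.122]], [0, [-40, 28, 2], [0, 0, 0.121]], [0, [-37, 32, 3], [0, 0, 0.121]], [0, [-32, 37, 2], [0, 0, 0.122]], [0, [-28, 40, 3], [0, 0, 0.121]], [0, [-22, 43, 2], [0, 0, 0.122]]] 19
```

Request:
{"fn": "carry_out", "kwargs": {
  "commands": [
    [0, [-35, -34, -1], [0, 0, 0.125]],
    [0, [-39, -29, -2], [0, 0, 0.124]],
    [0, [-43, -24, -1], [0, 0, 0.125]],
    [0, [-45, -19, -2], [0, 0, 0.125]],
    [0, [-47, -13, -1], [0, 0, 0.124]],
    [0, [-49, -7, -2], [0, 0, 0.125]],
    [0, [-49, 0, -1], [0, 0, 0.125]],
    [0, [-49, 6, -2], [0, 0, 0.124]],
    [0, [-47, 11, -1], [0, 0, 0.125]],
    [0, [-46, 17, -2], [0, 0, 0.125]]
  ]
}}

```text
time_s: 2.65
ee_pos: [0.4004, 0.0982, 0.2207]
eef_rot: [3.141, -0.0, 1.596]
force: [0.2, 0.2, 0.0]
grip_width: 0.0939
grip_force: 0.0
```

Request:
{"fn": "carry_out", "kwargs": {
  "commands": [
    [0, [-48, 6, 2], [0, 0, 0.121]],
    [0, [-48, 12, 2], [0, 0, 0.122]],
    [0, [-46, 17, 2], [0, 0, 0.121]],
    [0, [-43, 23, 2], [0, 0, 0.122]],
    [0, [-40, 28, 2], [0, 0, 0.121]],
    [0, [-37, 32, 3], [0, 0, 0.121]],
    [0, [-32, 37, 2], [0, 0, 0.122]],
    [0, [-28, 40, 3], [0, 0, 0.121]],
    [0, [-22, 43, 2], [0, 0, 0.122]],
    [0, [0, 0, 0], [0, 0, 0]]
  ]
}}

```text
time_s: 3.9
ee_pos: [0.4648, -0.3371, 0.1995]
eef_rot: [-3.141, 0.001, 0.503]
force: [-0.1, -0.1, 0.2]
grip_width: 0.0943
grip_force: 0.0
```

Run:
```python
from h import *
o=ctrl.get_obs();print(o['ee_pos'],o['eef_rot'],o['force'])
d=snap('wrist','w1')
L=ctrl.outline_of('neck_block','wrist');print([(r['score'],np.argwhere(r['region'])[:,::-1].mean(0).round()) for r in L],proj(d,[.479,-.347,.018]))
m=mask_at('neck_block','wrist',d,[.479,-.347,.018])
print(fit_box([(d,m)],[.479,-.347],0,[.4,.5,.6]))
for r in ctrl.place_of('neck_block','wrist'):print(r['score'],r['at'])
```

```text
[ 0.46479883 -0.33706627  0.19945414] [-3.14062638e+00  5.96403903e-04  5.02718317e-01] [-0.09493343 -0.0884161   0.15873683]
[(0.89, array([190., 157.])), (0.88, array([138.,  14.])), (0.64, array([376.,  77.])), (0.62, array([250.,  63.]))] [[327.69625976 171.13873086]]
(array([ 0.479, -0.347,  0.4  ]), np.float64(-0.0))
0.69 [0.4214, -0.2116, -0.0004]
0.67 [0.5881, -0.339, 0.0002]
0.63 [0.4771, -0.349, 0.0014]
0.58 [0.5364, -0.2256, -0.0005]
```

View pics/w1.png

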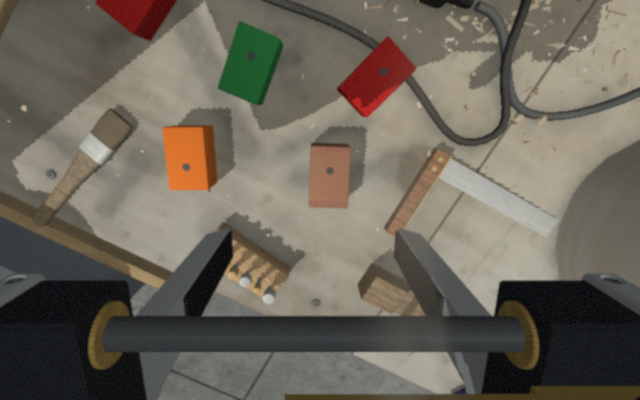

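The brown block with the hole is at (330,175). Orange is at (190,158), green at (250,62) and red at (377,77). The try-square stock at (418,190) is close by, so I'll go in with the gripper partly closed.

Run:
```python
from h import *
d=snap('wrist');im=cv2.GaussianBlur(d['img'],(3,3),0)
ff=np.zeros((402,642),np.uint8)
cv2.floodFill(im,ff,(320,180),0,(14,)*3,(14,)*3,4|cv2.FLOODFILL_FIXED_RANGE|cv2.FLOODFILL_MASK_ONLY|(1<<8))
m=cv2.morphologyEx(ff[1:-1,1:-1],cv2.MORPH_CLOSE,np.ones((13,13)))
print(m.sum(),cv2.boundingRect(m),cv2.minAreaRect(np.argwhere(m)[:,::-1].astype(np.float32)))
x,iou=fit_box([(d,m>0)],[.478,-.347],0,[.4,.5,.6]);print(x,iou)
X,Y,w=x
rows([(X,Y,.06,w),(X,Y,.012,w)],.3,45)
```

```text
2173 (311, 150, 40, 60) ((330.92413330078125, 179.39697265625), (38.089542388916016, 58.27340316772461), 2.2906100749969482)
[ 0.47121353 -0.35223869  0.50683932] -0.8331410995770857
[[0.3, [-1, 5, 35], [0, 0, 0]], [0.3, [-1, 5, 35], [0, 0, 0.001]], [0.3, [-1, 4, 35], [0, 0, 0]], [0.3, [-1, 5, 36], [0, 0, 0.001]], [0.3, [0, 0, 24], [0, 0, 0]], [0.3, [0, 0, 24], [0, 0, 0]]] 6
```

Request:
{"fn": "carry_out", "kwargs": {
  "commands": [
    [0.3, [1, 5, 35], [0, 0, 0]],
    [0.3, [1, 5, 35], [0, 0, 0.001]],
    [0.3, [1, 4, 35], [0, 0, 0]],
    [0.3, [1, 5, 36], [0, 0, 0.001]],
    [0.3, [0, 0, 24], [0, 0, 0]],
    [0.3, [0, 0, 24], [0, 0, 0]],
    [0.8, [0, 0, 0], [0, 0, 0]],
    [0.8, [0, 0, 0], [0, 0, 0]],
    [0.8, [0, 0, 0], [0, 0, 0]],
    [0.8, [0, 0, 0], [0, 0, 0]]
  ],
  "squeeze": 20
}}

```text
time_s: 5.4
ee_pos: [0.4785, -0.3496, 0.0129]
eef_rot: [3.14, -0.001, 0.505]
force: [-0.7, 2.8, 8.1]
grip_width: 0.0421
grip_force: 19.8
```

Run:
```python
from h import *
x,y=J(35,-25)
o=ctrl.get_obs();p=o['ee_pos']
rows([(p[0]+.01,p[1]+.05,.11,.5),(x,y,.12,-.147),(x,y,.045,-.147,3)],.8,50)
```

```text
[[0.8, [11, -13, -32], [0.002, -0.001, 0.002]], [0.8, [11, -13, -33], [0, 0, 0.001]], [0.8, [11, -13, -32], [0, 0, 0.002]], [0.8, [39, -30, -1], [0, 0, 0.081]], [0.8, [37, -33, -1], [0, 0, 0.081]], [0.8, [34, -36, -1], [0, 0, 0.081]], [0.8, [31, -38, -1], [0, 0, 0.08]], [0.8, [28, -41, -2], [0, 0, 0.081]], [0.8, [25, -43, -1], [0, 0, 0.081]], [0.8, [21, -45, -2], [0, 0, 0.081]], [0.8, [17, -46, -1], [0, 0, 0.081]], [0.8, [0, 0, 25], [0, 0, 0]], [0.8, [0, 0, 25], [0, 0, 0]], [0.8, [0, 0, 25], [0, 0, 0]]] 14
```

Request:
{"fn": "carry_out", "kwargs": {
  "commands": [
    [0.8, [0, 0, -32], [0.002, -0.001, 0.002]],
    [0.8, [16, -19, -33], [0, 0, 0.001]],
    [0.8, [17, -20, -32], [0, 0, 0.002]],
    [0.8, [39, -30, -1], [0, 0, 0.081]],
    [0.8, [37, -33, -1], [0, 0, 0.081]],
    [0.8, [34, -36, -1], [0, 0, 0.081]],
    [0.8, [31, -38, -1], [0, 0, 0.08]],
    [0.8, [28, -41, -2], [0, 0, 0.081]],
    [0.8, [25, -43, -1], [0, 0, 0.081]],
    [0.8, [21, -45, -2], [0, 0, 0.081]]
  ]
}}

```text
time_s: 6.65
ee_pos: [0.6309, 0.0179, 0.1182]
eef_rot: [-3.141, 0.001, -0.069]
force: [0.4, -0.5, -1.9]
grip_width: 0.0417
grip_force: 19.8
```

Request:
{"fn": "carry_out", "kwargs": {
  "commands": [
    [0.8, [17, -46, -1], [0, 0, 0.081]],
    [0.8, [0, 0, 20], [0, 0, 0]],
    [0.8, [0, 0, 20], [0, 0, 0]],
    [0.8, [0, 0, 0], [0, 0, 0]]
  ]
}}

```text
time_s: 7.15
ee_pos: [0.649, 0.0601, 0.0765]
eef_rot: [-3.141, 0.006, -0.148]
force: [-0.8, -0.9, -1.1]
grip_width: 0.0419
grip_force: 19.8
```

Run:
```python
from h import *
o=ctrl.get_obs();print(o['ee_pos'],o['eef_rot'],o['grip_width'],J(35,-25))
for c in('scene','side'):
    d=snap(c,c+'2')
    for t in['nest','neck_block','stop_post','pin','knob_grip','slide_nose','bar_end']:
        for r in ctrl.place_of(t,c)[:2]: print(c,t,round(r['score'],2),np.round(r['at'],4))
d=snap('wrist','w2')
for t in['nest','stop_post','pin','slide_nose','knob_grip']:
    for r in ctrl.place_of(t,'wrist')[:2]: print('w',t,round(r['score'],2),np.round(r['at'],4))
# overlay jig features
for c,n in(('side','side2'),('scene','scene2'),('wrist','w2')):
    d=ctrl.camera(c);im=cv2.imread(f'pics/{n}.png')
    F=[(-40,-18,56),(-6,-56,26),(-6,-12,24),(76,-56,26),(76,-12,24),(125,0,58),(140,65,16),(140,-100,16),(-195,-100,16),(-195,65,16)]
    for a,b,z in F:
        u=proj(d,[*J(a,b),z/1e3])[0];
        if 0<u[0]<640 and 0<u[1]<400: cv2.circle(im,(int(u[0]*4),int(u[1]*4)),4,(255,255,0),-1,shift=2)if 0 else cv2.drawMarker(im,(int(round(u[0])),int(round(u[1]))),(255,255,0),0,5)
    if c!='wrist': im=cv2.resize(im[120:280,220:400],None,fx=3.3,fy=3.3,interpolation=cv2.INTER_CUBIC)
    cv2.imwrite(f'pics/{n}o.png',im)
a=cv2.imread('pics/side2o.png');b=cv2.imread('pics/w2o.png');print(a.shape)
```

```text
[0.6490351  0.06005812 0.07651258] [-3.1414012   0.00576886 -0.14804932] 0.04188595213966005 (np.float64(0.6509013413274374), np.float64(0.06081375537335745))
scene nest 0.86 [0.6511 0.0511 0.017 ]
scene neck_block 0.8 [ 0.4223 -0.2069  0.001 ]
scene neck_block 0.67 [ 0.5375 -0.2254  0.0019]
scene stop_post 0.75 [0.5754 0.0786 0.0545]
scene pin 0.67 [0.7434 0.0741 0.0161]
scene knob_grip 0.5 [0.4625 0.1203 0.076 ]
scene slide_nose 0.76 [0.5231 0.1263 0.0519]
scene bar_end 0.68 [0.6314 0.2309 0.0357]
scene bar_end 0.4 [ 0.619   0.0902 -0.001 ]
side nest 0.79 [0.6513 0.0572 0.0152]
side neck_block 0.96 [ 0.5898 -0.3394 -0.0019]
side neck_block 0.87 [ 0.4192 -0.2092 -0.002 ]
side stop_post 0.95 [0.5803 0.0784 0.0619]
side pin 0.76 [0.747  0.0732 0.0173]
side knob_grip 0.47 [0.4655 0.122  0.0731]
side slide_nose 0.93 [0.5138 0.1303 0.0523]
side bar_end 0.81 [0.6313 0.2358 0.0375]
w stop_post 0.73 [0.6504 0.0629 0.0678]
w slide_nose 0.75 [0.5189 0.1238 0.0471]
(528, 594, 3)
```

View pics/w2o.png

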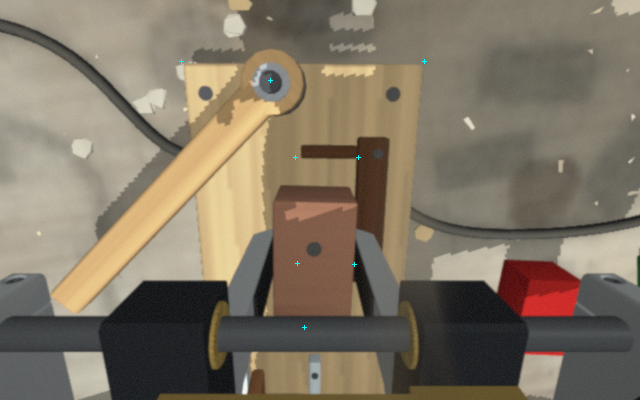

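View pics/side2o.png

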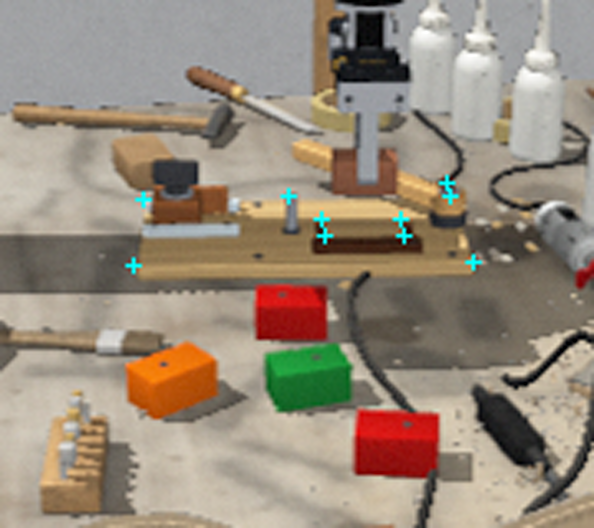

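The wrist view shows the pin at (270,80) and the fence face and rib at (357,157), both matching my jig estimate. The block is held straight, with its far top edge at row 187.

Run:
```python
from h import *
d=ctrl.camera('wrist');p=np.array([.61994,.09067]);a=-.14698
Ri=np.array([[np.cos(a),np.sin(a)],[-np.sin(a),np.cos(a)]])
for uv in[(274,187),(355,187),(314,249)]:
    print((Ri@(ray(d,uv,.0996)[:2]-p)*1e3).round(1))
print((Ri@(ctrl.get_obs()['ee_pos'][:2]-p)*1e3).round(1))
```

```text
[72.1 -5.5]
[ 72.1 -45.3]
[ 39.1 -25.2]
[ 34.3 -24.7]
```

Request:
{"fn": "carry_out", "kwargs": {
  "commands": [
    [0.8, [-4, 0, 15], [0, 0, 0]],
    [0.8, [0, 0, 15], [0, 0, 0]],
    [0.8, [0, 0, 10], [0, 0, 0]],
    [0.8, [0, 0, 6], [0, 0, 0]],
    [0.8, [0, 0, 1], [0, 0, 0]]
  ]
}}

```text
time_s: 9.07
ee_pos: [0.6462, 0.0618, 0.0313]
eef_rot: [-3.141, 0.002, -0.147]
force: [-0.2, 0.9, -1.5]
grip_width: 0.0421
grip_force: 19.8
```

Request:
{"fn": "carry_out", "kwargs": {
  "commands": [
    [0.8, [0, 0, 1.5], [0, 0, 0]],
    [0.8, [0, 0, 0], [0, 0, 0]],
    [0.35, [0, 0, 0], [0, 0, 0]],
    [0.35, [0, 0, 0], [0, 0, 0]],
    [0.35, [0, 0, 0], [0, 0, 0]],
    [0.35, [0, 0, -10], [0, 0, 0]],
    [0.35, [0, 0, -30], [0, 0, 0]],
    [0.35, [0, 0, -50], [0, 0, 0]],
    [1, [0, 0, -30], [0, 0, 0]]
  ]
}}

```text
time_s: 10.2
ee_pos: [0.6471, 0.0617, 0.1537]
eef_rot: [-3.14, -0.001, -0.147]
force: [-0.3, 0.2, -0.5]
grip_width: 0.0544
grip_force: 0.0
```

Run:
```python
from h import *
d=snap('wrist','w3')
print([(r['score'],np.round(r['at'],4)) for r in ctrl.place_of('neck_block','wrist')][:4],J(35,-25))
p=np.array([.61994,.09067]);a=-.14698
Ri=np.array([[np.cos(a),np.sin(a)],[-np.sin(a),np.cos(a)]])
for c in('wrist','side','scene'):
    if c!='wrist': snap(c)
    for t in('bar_end','neck_block'):
        for r in ctrl.place_of(t,c):
            q=Ri@(np.array(r['at'][:2])-p)*1e3
            if abs(q[1])<200: print(c,t,r['score'],q.round(1),np.round(r['at'][2],3),'a',np.arctan2(q[1],125-q[0]).round(3))
```

```text
[(0.86, array([0.6459, 0.0613, 0.0169])), (0.67, array([ 0.5378, -0.2266,  0.0006])), (0.66, array([ 0.548 , -0.1039, -0.0064]))] (np.float64(0.6509013413274374), np.float64(0.06081375537335745))
wrist bar_end 0.76 [-12.7 143.4] 0.04 a 0.806
wrist neck_block 0.86 [ 30.  -25.3] 0.017 a -0.26
side bar_end 0.94 [ -8.5 147.3] 0.041 a 0.834
side neck_block 0.53 [ 28.3 -27.4] 0.015 a -0.276
scene bar_end 0.72 [-15.3 141.3] 0.036 a 0.789
scene neck_block 0.73 [ 25.1 -24.7] 0.013 a -0.242
scene neck_block 0.47 [-0.9 -0.1] -0.002 a -0.001
```

View pics/w3.png

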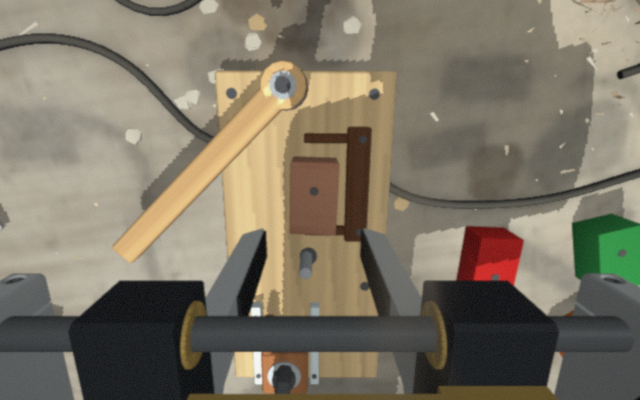

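The block is in the nest, parallel to the fence. Its top spans rows 158–235, close to the near rib. I'll check that it lies flat.

Run:
```python
from h import *
d=ctrl.camera('wrist');p=np.array([.61994,.09067]);a=-.14698
Ri=np.array([[np.cos(a),np.sin(a)],[-np.sin(a),np.cos(a)]])
for uv,z in[((314,191),.052),((292,158),.052),((338,158),.052),((291,234),.052),((337,234),.052),((306,142),.024),((348,142),.024),((346,227),.024),((348,128),.026),((282,86),.058)]:
    print(uv,(Ri@(ray(d,uv,z)[:2]-p)*1e3).round(1))
im=cv2.resize(d['img'][110:260,250:400],None,fx=4,fy=4,interpolation=cv2.INTER_CUBIC);cv2.imwrite('pics/w3c.png',im)
x,y=J(0,160);a0=.81
# path for bar: contact on +y side of bar at radius r, closed fingers
def bp(an,r,off): return J(125-r*np.cos(an)+off*np.sin(an),r*np.sin(an)+off*np.cos(an))
print(bp(.81,175,35),bp(0,175,35))
```

```text
(314, 191) [ 36.1 -25.5]
(292, 158) [64.6 -7.1]
(338, 158) [ 64.6 -45.6]
(291, 234) [-3.4 -5. ]
(337, 234) [ -3.5 -46. ]
(306, 142) [ 75.  -18.3]
(348, 142) [ 75.  -56.5]
(346, 227) [ -7.2 -56.8]
(348, 128) [ 87.6 -56. ]
(282, 86) [121.5  -0.8]
(np.float64(0.6714047051392521), np.float64(0.2355780413884256)) (np.float64(0.5756049042701681), np.float64(0.1326151938441896))
```

View pics/w3c.png

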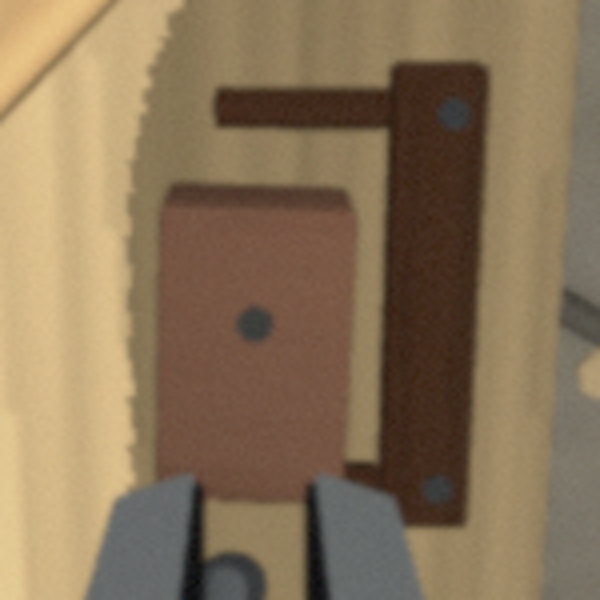

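Run:
```python
from h import *
d=ctrl.camera('wrist')
R=cv2.Rodrigues(d['rvec'])[0];print('cam',(-R.T@np.ravel(d['tvec'])).round(3))
for n,P in dict(posttop=(-40,-18,56),postbase=(-40,-18,16),ribtopL=(-6,-17,24),ribtopR=(-6,-56,24)).items(): print(n,proj(d,[*J(*P[:2]),P[2]/1e3])[0].round(1))
for x in(28,31,34,37):
    for z in(52,16):
        print(x,z,[proj(d,[*J(x+s,-25),z/1e3])[0].round(1)[1] for s in(33,-33)], proj(d,[*J(x,-25),z/1e3])[0].round(1))
```

```text
cam [0.721 0.05  0.329]
posttop [305.8 273.3]
postbase [306.6 254.4]
ribtopL [305.2 225.9]
ribtopR [345.2 225.8]
28 52 [np.float64(162.3), np.float64(235.7)] [313.4 200.1]
28 16 [np.float64(156.2), np.float64(222.1)] [313.4 190. ]
31 52 [np.float64(158.8), np.float64(232.5)] [313.4 196.8]
31 16 [np.float64(153.0), np.float64(219.3)] [313.4 187. ]
34 52 [np.float64(155.2), np.float64(229.4)] [313.4 193.4]
34 16 [np.float64(149.8), np.float64(216.4)] [313.4 184. ]
37 52 [np.float64(151.6), np.float64(226.2)] [313.4 190. ]
37 16 [np.float64(146.6), np.float64(213.6)] [313.4 181. ]
```

```bash
cat >> h.py <<'E'
def bp(an,r,off): return J(125-r*np.cos(an)+off*np.sin(an),r*np.sin(an)+off*np.cos(an))
E
python3 - <<'E'
from h import *
Y=-.147
rows([(*bp(.81,175,42),.15,Y),(*bp(.81,175,42),.026,Y,3)]+[(*bp(a,175,24.5),.026,Y,1) for a in np.linspace(.75,.06,10)],1,50)
E
```

```text
[[1, [1, -45, 0], [-0.001, 0.003, 0]], [1, [1, -45, 0], [0, 0, 0]], [1, [1, -45, 0], [0, 0, 0]], [1, [1, -46, 0], [0, 0, 0]], [1, [0, 0, 41], [0, 0, 0]], [1, [0, 0, 41], [0, 0, 0]], [1, [0, 0, 42], [0, 0, 0]], [1, [-21, 19, 0], [0, 0, 0]], [1, [-10, 9, 0], [0, 0, 0]], [1, [-9, 10, 0], [0, 0, 0]], [1, [-9, 10, 0], [0, 0, 0]], [1, [-8, 11, 0], [0, 0, 0]], [1, [-7, 12, 0], [0, 0, 0]], [1, [-6, 12, 0], [0, 0, 0]], [1, [-5, 12, 0], [0, 0, 0]], [1, [-4, 13, 0], [0, 0, 0]], [1, [-4, 13, 0], [0, 0, 0]]] 17
```

Request:
{"fn": "carry_out", "kwargs": {
  "commands": [
    [1, [1, -45, 0], [-0.001, 0.003, 0]],
    [1, [1, -45, 0], [0, 0, 0]],
    [1, [1, -45, 0], [0, 0, 0]],
    [1, [1, -46, 0], [0, 0, 0]],
    [1, [0, 0, 41], [0, 0, 0]],
    [1, [0, 0, 41], [0, 0, 0]],
    [1, [0, 0, 42], [0, 0, 0]],
    [1, [0, 0, 0], [0, 0, 0]]
  ]
}}

```text
time_s: 11.8
ee_pos: [0.6753, 0.2396, 0.0226]
eef_rot: [3.139, 0.005, -0.147]
force: [0.0, -0.4, 0.8]
grip_width: 0.0003
grip_force: 0.0
```

Request:
{"fn": "carry_out", "kwargs": {
  "commands": [
    [1, [-21, 19, 0], [0, 0, 0]],
    [1, [-10, 9, 0], [0, 0, 0]],
    [1, [-9, 10, 0], [0, 0, 0]],
    [1, [-9, 10, 0], [0, 0, 0]],
    [1, [-8, 11, 0], [0, 0, 0]],
    [1, [-7, 12, 0], [0, 0, 0]],
    [1, [-6, 12, 0], [0, 0, 0]],
    [1, [-5, 12, 0], [0, 0, 0]],
    [1, [-4, 13, 0], [0, 0, 0]],
    [1, [-4, 13, 0], [0, 0, 0]]
  ]
}}

```text
time_s: 13.05
ee_pos: [0.577, 0.1318, 0.0263]
eef_rot: [-3.142, -0.001, -0.147]
force: [1.5, 1.2, 0.7]
grip_width: 0.0008
grip_force: 0.7
```

Run:
```python
from h import *
rows([(*bp(a,175,24.5),.026,-.147,1) for a in (.03,0,-.015)],1,dig=1)
p=np.array([.61994,.09067])
for c in('wrist','side','scene'):
    snap(c,c+'4')
    for r in ctrl.place_of('bar_end',c)[:2]:
        q=Ro.from_rotvec([0,0,.14698]).as_matrix()[:2,:2]@(np.array(r['at'][:2])-p)*1e3
        print(c,r['score'],q.round(1),'a',np.arctan2(q[1],125-q[0]).round(3))
```

```text
[[1, [-0.7, 4.7, 0.3], [0, -0.001, 0]], [1, [-0.8, 5.2, 0], [0, 0, 0]], [1, [-0.4, 2.6, 0], [0, 0, 0]]] 3
side 0.92 [-71.8  10.1] a 0.051
scene 0.71 [-72.7   9.4] a 0.047
```

Request:
{"fn": "carry_out", "kwargs": {
  "commands": [
    [1, [0, 5, 0], [0, 0, 0]],
    [1, [0, 4, 0], [0, 0, 0]],
    [1, [0, 2, 0], [0, 0, 0]],
    [1, [0, 0, 0], [0, 0, 0]]
  ]
}}

```text
time_s: 13.85
ee_pos: [0.5757, 0.1229, 0.026]
eef_rot: [-3.14, -0.001, -0.147]
force: [0.4, 10.5, -2.4]
grip_width: 0.0006
grip_force: 5.5
```

Request:
{"fn": "carry_out", "kwargs": {
  "commands": [
    [1, [0, 2, 0], [0, 0, 0]],
    [1, [0, 0, 0], [0, 0, 0]]
  ]
}}

```text
time_s: 14.1
ee_pos: [0.5757, 0.1227, 0.0261]
eef_rot: [-3.137, -0.002, -0.147]
force: [3.9, 24.4, -5.4]
grip_width: 0.0003
grip_force: 12.3
```

Run:
```python
from h import *
p=np.array([.61994,.09067]);M=Ro.from_rotvec([0,0,.14698]).as_matrix()[:2,:2]
print((M@(ctrl.get_obs()['ee_pos'][:2]-p)*1e3).round(1))
for c in('wrist','side','scene'):
    d=snap(c,c+'5')
    for t in('bar_end','neck_block','knob_grip','slide_nose','stop_post'):
      for r in ctrl.place_of(t,c)[:3]:
        q=M@(np.array(r['at'][:2])-p)*1e3
        if abs(q[1])<60:print(c,t,r['score'],q.round(1),np.round(r['at'],4),'a',np.arctan2(q[1],125-q[0]).round(3))
```

```text
[-48.5  25.2]
wrist neck_block 0.63 [ 29.2 -34.5] [0.6438 0.0523 0.0152] a -0.345
wrist slide_nose 0.52 [-108.2   20.4] [0.5159 0.1267 0.0487] a 0.087
wrist stop_post 0.57 [-38.5 -15.5] [0.5796 0.081  0.0508] a -0.094
side bar_end 0.8 [-74.8   2.4] [0.5463 0.104  0.0383] a 0.012
side neck_block 0.81 [ 28.4 -35.3] [0.6429 0.0516 0.0151] a -0.35
side knob_grip 0.61 [-155.3    7.4] [0.4674 0.1207 0.0668] a 0.026
side slide_nose 0.66 [-106.7   23.1] [0.5178 0.1291 0.0494] a 0.099
side stop_post 0.8 [-40.  -16.7] [0.5779 0.08   0.0614] a -0.101
scene bar_end 0.5 [-71.9  -3.1] [0.5484 0.0981 0.0365] a -0.016
scene neck_block 0.69 [ 29.7 -26.7] [0.6454 0.0599 0.0119] a -0.273
scene knob_grip 0.65 [-157.2    3.1] [0.4649 0.1168 0.07  ] a 0.011
scene slide_nose 0.53 [-99.9  22. ] [0.5243 0.1271 0.0502] a 0.098
scene stop_post 0.7 [-43.4 -18.5] [0.5743 0.0787 0.0573] a -0.11
```

View pics/wrist5.png

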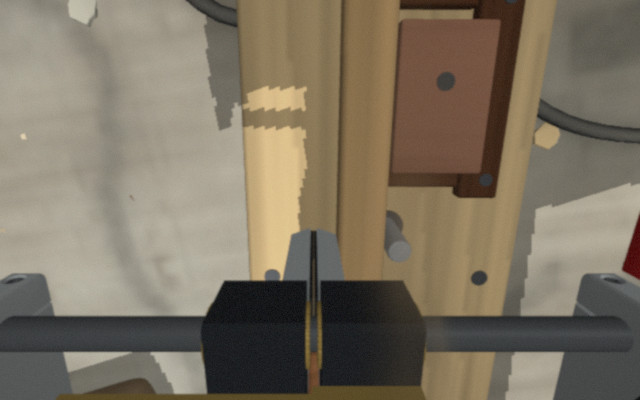

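The bar is against the post at (398,240) and the block sits square against the fence. Contact is hard at the expected position. I'll back off and go to the knob.

Run:
```python
from h import *
rows([(*J(-48,50),.026,-.147),(*J(-60,50),.15,-.147),(*J(-165,4.5),.16,2.9,17)],.4,45)
```

```text
[[0.4, [1, -25, 0], [-0.005, -0.002, 0]], [0.4, [-4, 0, -41], [0, 0, 0]], [0.4, [-4, 0, -41], [0, 0, 0]], [0.4, [-5, 0, -42], [0, 0, 0]], [0.4, [-6, 3, -1], [0, 0, -0.179]], [0.4, [-7, 2, -1], [0, 0, -0.179]], [0.4, [-7, 0, -1], [0, 0, -0.179]], [0.4, [-7, -1, 0], [0, 0, -0.18]], [0.4, [-6, -2, -1], [0, 0, -0.179]], [0.4, [-6, -3, 0], [0, 0, -0.179]], [0.4, [-5, -4, -1], [0, 0, -0.179]], [0.4, [-4, -5, 0], [0, 0, -0.18]], [0.4, [-4, -6, -1], [0, 0, -0.179]], [0.4, [-2, -6, 0], [0, 0, -0.179]], [0.4, [-1, -7, -1], [0, 0, -0.179]], [0.4, [0, -7, 0], [0, 0, -0.179]], [0.4, [1, -6, -1], [0, 0, -0.18]], [0.4, [2, -6, 0], [0, 0, -0.179]], [0.4, [3, -6, -1], [0, 0, -0.179]], [0.4, [4, -5, 0], [0, 0, -0.179]], [0.4, [6, -5, -1], [0, 0, -0.18]]] 21
```

Request:
{"fn": "carry_out", "kwargs": {
  "commands": [
    [1, [0, -25, 0], [-0.005, -0.002, 0]],
    [1, [-4, -5, -41], [0, 0, 0]],
    [0.4, [-4, 0, -41], [0, 0, 0]],
    [0.4, [-5, 0, -42], [0, 0, 0]],
    [0.4, [-6, 3, -1], [0, 0, -0.179]],
    [0.4, [-7, 2, -1], [0, 0, -0.179]],
    [0.4, [-7, 0, -1], [0, 0, -0.179]],
    [0.4, [-7, -1, 0], [0, 0, -0.18]],
    [0.4, [-6, -2, -1], [0, 0, -0.179]],
    [0.4, [-6, -3, 0], [0, 0, -0.179]]
  ]
}}

```text
time_s: 16.25
ee_pos: [0.5274, 0.1407, 0.1543]
eef_rot: [3.14, 0.005, 0.934]
force: [0.3, 0.2, -0.9]
grip_width: 0.056
grip_force: 0.0
```

Request:
{"fn": "carry_out", "kwargs": {
  "commands": [
    [0.4, [-5, -4, -1], [0, 0, -0.179]],
    [0.4, [-4, -5, 0], [0, 0, -0.18]],
    [0.4, [-4, -6, -1], [0, 0, -0.179]],
    [0.4, [-2, -6, 0], [0, 0, -0.179]],
    [0.4, [-1, -7, -1], [0, 0, -0.179]],
    [0.4, [0, -7, 0], [0, 0, -0.179]],
    [0.4, [1, -6, -1], [0, 0, -0.18]],
    [0.4, [2, -6, 0], [0, 0, -0.179]],
    [0.4, [3, -6, -1], [0, 0, -0.179]],
    [0.4, [4, -5, 0], [0, 0, -0.179]]
  ]
}}

```text
time_s: 17.5
ee_pos: [0.4638, 0.1236, 0.1595]
eef_rot: [-3.136, 0.001, 2.726]
force: [-0.4, -0.7, 0.2]
grip_width: 0.0563
grip_force: 0.0
```

Request:
{"fn": "carry_out", "kwargs": {
  "commands": [
    [0.4, [6, -5, -1], [0, 0, -0.18]],
    [0.4, [0, 0, 0], [0, 0, 0]]
  ]
}}

```text
time_s: 17.75
ee_pos: [0.4564, 0.1216, 0.1606]
eef_rot: [-3.137, -0.0, 2.899]
force: [0.6, 0.0, -0.4]
grip_width: 0.0567
grip_force: 0.0
```

Run:
```python
from h import *
o=ctrl.get_obs();print(o['ee_pos'],o['eef_rot'],o['qpos'])
d=snap('wrist','w6')
for r in ctrl.place_of('knob_grip','wrist')[:2]+ctrl.place_of('slide_nose','wrist')[:1]:print(r['score'],r['at'],proj(d,r['at']))
for n,P in dict(knob=(-160,4,86),tip=(-136,4,86),tip2=(-184,4,86),pbar=(-75,0,50)).items(): print(n,proj(d,[*J(*P[:2]),P[2]/1e3])[0].round(1))
```

```text
[0.45635826 0.12155453 0.1606467 ] [-3.13652703e+00 -7.04626802e-05  2.89859472e+00] [ 0.18536942  0.17315755  1.78717452 -0.00494503  1.18343316 -1.1405562 ]
0.85 [0.463, 0.1217, 0.0729] [[316.03422538 209.63740766]]
0.66 [0.5172, 0.1275, 0.0496] [[335.50844488 253.79952841]]
knob [311.5 214.6]
tip [314.3 242.2]
tip2 [308.5 185.8]
pbar [316.3 285.9]
```

View pics/w6.png

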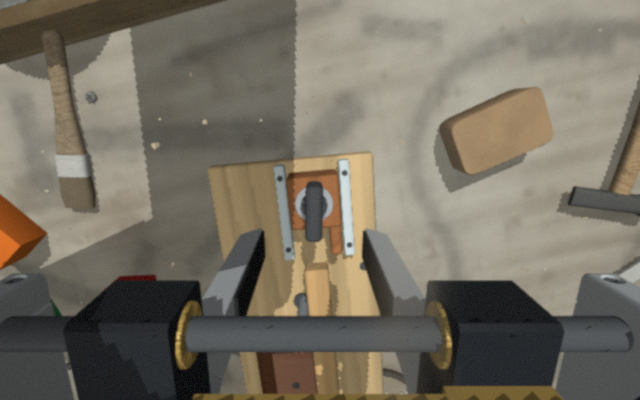

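The dark wing runs from (315,183) to (314,240), lined up with the tool, so I'll grip it. The cork at (497,130) is well clear.

Request:
{"fn": "carry_out", "kwargs": {
  "commands": [
    [0.4, [-3, 1, 30], [-0.005, 0, 0]],
    [0.4, [-3, 0, 30], [0, 0, 0]],
    [0.4, [0, 0, 20], [0, 0, 0]],
    [0.4, [0, 0, 17], [0, 0, 0]],
    [1, [0, 0, 0], [0, 0, 0]],
    [1, [0, 0, 0], [0, 0, 0]],
    [1, [0, 0, 0], [0, 0, 0]],
    [1, [0, 0, 0], [0, 0, 0]]
  ],
  "squeeze": 25
}}

```text
time_s: 18.9
ee_pos: [0.4626, 0.1212, 0.0639]
eef_rot: [3.141, 0.0, 2.899]
force: [-0.2, -0.2, -0.6]
grip_width: 0.0202
grip_force: 0.0
```

Run:
```python
from h import *
o=ctrl.get_obs();p=o['ee_pos'];w=o['eef_rot'][2];c,s=np.cos(-.147),np.sin(-.147)
print(o['ee_pos'],o['eef_rot'])
rows([(p[0]+c*.042,p[1]+s*.042,p[2],w,6)],1,dig=1)
```

```text
[0.46263968 0.12118647 0.06390714] [3.14136527e+00 2.28354206e-04 2.89948973e+00]
[[1, [-7, 0.7, 0], [0, 0, 0]], [1, [-7, 0.7, 0], [0, 0, 0]], [1, [-7, 0.6, 0], [0, 0, 0]], [1, [-6.9, 0.7, 0], [0, 0, 0]], [1, [-7, 0.6, 0], [0, 0, 0]], [1, [-6.9, 0.7, 0], [0, 0, 0]]] 6
```

Request:
{"fn": "carry_out", "kwargs": {
  "commands": [
    [1, [0, 0, 0], [0, 0, 0]],
    [1, [0, 0, 0], [0, 0, 0]],
    [1, [-7, 0.7, 0], [0, 0, 0]],
    [1, [-7, 0.7, 0], [0, 0, 0]],
    [1, [-7, 0.6, 0], [0, 0, 0]],
    [1, [-7, 0.7, 0], [0, 0, 0]],
    [1, [-7, 0.6, 0], [0, 0, 0]],
    [1, [-6, 0.7, 0], [0, 0, 0]],
    [1, [0, 0, 0], [0, 0, 0]]
  ]
}}

```text
time_s: 20.02
ee_pos: [0.5015, 0.1142, 0.0636]
eef_rot: [-3.138, -0.005, 2.9]
force: [-16.8, -8.7, 15.1]
grip_width: 0.0139
grip_force: 25.0
```

Request:
{"fn": "carry_out", "kwargs": {
  "commands": [
    [1, [-1.5, 0, 0], [0, 0, 0]],
    [1, [0, 0, 0], [0, 0, 0]]
  ]
}}

```text
time_s: 20.27
ee_pos: [0.5018, 0.1141, 0.0635]
eef_rot: [-3.138, -0.007, 2.9]
force: [-25.4, -5.9, 20.1]
grip_width: 0.0137
grip_force: 25.0
```

Run:
```python
from h import *
p=np.array([.61994,.09067]);M=Ro.from_rotvec([0,0,.14698]).as_matrix()[:2,:2]
for c in('side','scene','wrist'):
    d=snap(c,c+'7')
    for t in('slide_nose','bar_end','knob_grip','stop_post'):
      for r in ctrl.place_of(t,c)[:1]: print(c,t,r['score'],(M@(np.array(r['at'][:2])-p)*1e3).round(1))
```

```text
side slide_nose 0.79 [-68.5  23.5]
side bar_end 0.65 [-73.2   3.4]
side knob_grip 0.48 [-117.9    7.2]
side stop_post 0.78 [-38.5 -18.3]
scene slide_nose 0.66 [-63.5  21.2]
scene bar_end 0.68 [-72.8  -0.8]
scene knob_grip 0.58 [-120.1    5.5]
scene stop_post 0.85 [-44.  -20.5]
wrist bar_end 0.66 [-73.4   1.8]
wrist stop_post 0.76 [-32.4 -17.2]
```

Request:
{"fn": "carry_out", "kwargs": {
  "commands": [
    [1, [3, 0, 0], [0, 0, 0]],
    [1, [0, 0, 0], [0, 0, 0.17]],
    [1, [0, 0, 0], [0, 0, 0.17]],
    [1, [0, 0, 0], [0, 0, 0.17]],
    [1, [0, 0, 0], [0, 0, 0.17]],
    [1, [0, 0, 0], [0, 0, 0.17]],
    [1, [0, 0, 0], [0, 0, 0.17]],
    [1, [0, 0, 0], [0, 0, 0.17]],
    [1, [0, 0, 0], [0, 0, 0.05]],
    [1, [0, 0, 0], [0, 0, 0]]
  ]
}}

```text
time_s: 22.28
ee_pos: [0.5019, 0.115, 0.0637]
eef_rot: [-3.141, 0.001, 1.659]
force: [0.0, -4.3, 1.2]
grip_width: 0.0138
grip_force: 25.0
```

Run:
```python
from h import *
o=ctrl.get_obs();print(o['force'],o['moment'],o['eef_rot'])
```

```text
[ 0.02583028 -4.25942646  1.19434853] [-1.20737857  0.06797474 -0.1019698 ] [-3.14134622e+00  9.60078258e-04  1.65884800e+00]
```

Request:
{"fn": "carry_out", "kwargs": {
  "commands": [
    [1, [0, 0, 0], [0, 0, 0.04]],
    [1, [0, 0, 0], [0, 0, 0]],
    [0.4, [0, 0, 0], [0, 0, -0.02]],
    [0.4, [0, 0, 0], [0, 0, 0]],
    [0.4, [0, 0, 0], [0, 0, 0]],
    [0.4, [0, 0, -25], [0, 0, 0]],
    [0.4, [0, 0, -50], [0, 0, 0]],
    [0.4, [0, 0, -50], [0, 0, 0]],
    [0.4, [0, 0, 0], [0, 0, 0]]
  ]
}}

```text
time_s: 23.4
ee_pos: [0.5032, 0.1159, 0.1919]
eef_rot: [3.136, -0.001, 1.64]
force: [0.1, 1.1, -0.6]
grip_width: 0.0564
grip_force: 0.0
```

Run:
```python
from h import *
p=np.array([.61994,.09067]);M=Ro.from_rotvec([0,0,.14698]).as_matrix()[:2,:2]
I=[]
for c in('side','scene','wrist'):
    d=snap(c,c+'8');I.append(d['img'])
    for t in('slide_nose','bar_end','knob_grip','neck_block'):
      for r in ctrl.place_of(t,c)[:2]: print(c,t,r['score'],(M@(np.array(r['at'][:2])-p)*1e3).round(1))
a=cv2.resize(I[0][140:220,240:400],(800,400),interpolation=cv2.INTER_CUBIC)
b=cv2.resize(I[2],(320,200));cv2.imwrite('pics/f.png',np.vstack([a,np.hstack([b,cv2.resize(I[1][140:240,220:380],(480,200))])]))
```

```text
side slide_nose 0.72 [-69.6  23.8]
side bar_end 0.64 [-73.    4.5]
side knob_grip 0.73 [ 30.7 -33.6]
side knob_grip 0.43 [-117.8    8.2]
side neck_block 0.95 [  32.2 -432.5]
side neck_block 0.89 [ -35.9 -320.8]
scene slide_nose 0.49 [-61.4  24.5]
scene slide_nose 0.35 [-119.8    7.7]
scene bar_end 0.77 [-71.4  -3.1]
scene bar_end 0.33 [ -19.2 -626.9]
scene knob_grip 0.61 [-119.4    3.1]
scene neck_block 0.79 [-152.7 -327.3]
scene neck_block 0.72 [ -37.1 -326.2]
wrist slide_nose 0.66 [-69.4  19.6]
wrist bar_end 0.91 [-73.   1.]
wrist knob_grip 0.87 [-120.5    7.6]
wrist neck_block 0.9 [ 31.6 -33.6]
wrist neck_block 0.83 [ -40.6 -205.8]
```

View pics/f.png

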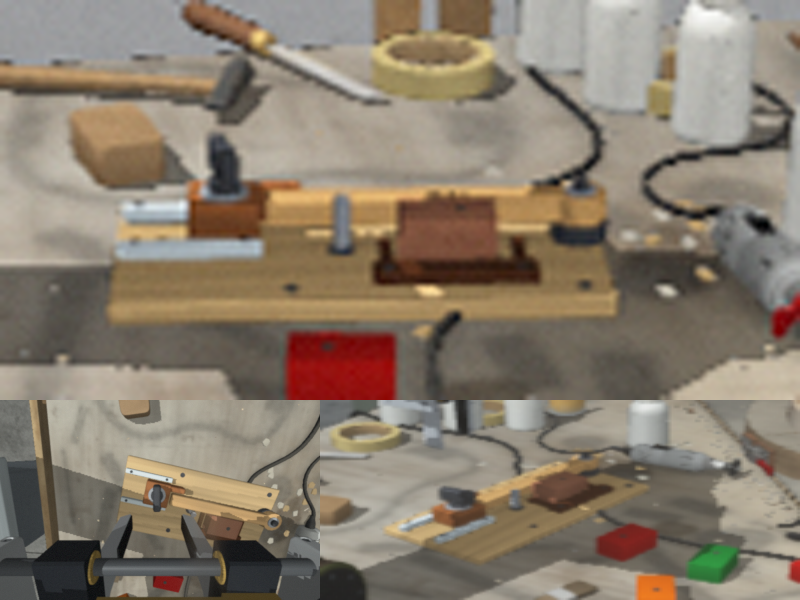

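The final views show the block against the fence (448,230), the bar on the post, the slide home with its nose beside the bar's end, and the knob turned crosswise (222,165). I'm handing in.

```bash
python3 -c "
from station import ctrl
print(ctrl.hand_in())"
```

```text
the job is handed in; nothing more can be done
None
```

I handed the job in at about 24 s of the 64 s limit: by the cameras and the arm's readings, the block is flat against the fence, the bar is on the stop post, the slide is home and the knob is turned to about 1.35 rad; `hand_in` returned no verdict.

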